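# Bring the empty tray compartment to the chute and call for a refill

### The job

One of the six compartments of the revolving parts tray is empty. Pushing with one fingertip against the tray's dividers, gently turn the tray until the empty compartment is centred in front of the mouth of the feed chute; then press the button on the call box all the way down and let it come up again. Nothing is to be gripped or lifted, the button is not to be pressed before the tray is in place, and everything else on the bench stays where it stands.

Things in the scene. Friction and masses are not known exactly. Their poses are not given: they have to be found in the camera images.
- tray (a joint): Angle of the revolving tray (rad), growing counter-clockwise seen from above; free to turn more than half a turn either way from any start. Friction about 0.15 N m (1.8 N when pushed 85 mm from the axis); it stops where the push stops and does not spring back. The tray (0.6 to 1 kg) only sits on its spindle and would lift off if carried upward.
- tray_base: Fixed dark steel foot, 210 mm across, under the grey round tray (260 mm across). Origin on the bench under the tray's axis, z up. Heights above the bench: dividers 92 mm, rim 62 mm, tray floor 38 mm, contents at most 52 mm.
- hub (a point): Top of the tray's hub (52 mm across), on the vertical axis about which the tray turns, 97 mm above the bench. Six upright dividers, 6 mm thick, run straight out from the hub to the rim, 60 degrees apart.
- empty_bay (a point): Middle of the floor of the empty compartment, 90 mm out from the tray's axis; it goes round with the tray. Dividers stand 30 degrees to either side of its direction. The other five compartments hold small parts of different shapes, fixed in place; this one is bare.
- chute: Feed chute: open aluminium trough, 70 mm wide, on a dark steel foot, a blue bin (top 227 mm above the bench, 288 to 363 mm from the tray's axis) at its high end. Fixed. Origin on the bench under the tray's axis; its x axis runs level from there out through the mouth and along the trough: the empty compartment is in place when it lies along this axis. z is up.
- chute_mouth (a point): Middle of the trough's lower lip, 137 mm from the tray's axis, 77 mm above the bench. From here the trough climbs outward at 25 degrees, with side walls 26 mm high.
- call (a joint): Travel of the call button (m): 0 up, 0.006 fully down. A spring brings it back; fully down takes 5 N.
- call_top (a point): Centre of the top face of the call button, 72 mm above the bench when up (it sinks with the button): a round black button 36 mm across that moves straight down in a round grey collar 52 mm across and 62 mm above the bench, on top of a fixed white box 90 x 80 mm and 50 mm high.
- jar: Clear jar with a steel lid, 64 mm across, 85 mm high, loose, to be left alone. Origin at the centre of its underside.
- tape: Cardboard core ring lying flat, 90 mm across, 24 mm high, loose, to be left alone. Origin at the centre of its underside.
- spanner: Steel spanner lying flat, 150 mm long, along its own x axis, loose, to be left alone.
- small_bin: Small blue open bin, 110 x 90 x 55 mm, loose, to be left alone. Origin at the centre of its underside.
- carton: Cardboard carton, 100 x 70 x 50 mm, loose, to be left alone. Origin at the centre of its underside.
- bushing: Flanged steel bushing, 44 mm across, 22 mm high, loose, to be left alone. Origin at the centre of its underside.
Things that resemble listed ones, but are neither listed nor needed, are in the scene too. What is shaped like the part that bears call but red, turquoise or yellow is not meant.

How it is judged:
By the outcome, as a careful person would: the job done as asked, in the order asked, and still so for the second after the job is handed in, with the robot touching nothing.
It also fails if it takes over 72 s, if anything falls off the work surface, if the arm or the gripper's body presses on something with over 40 N, if the wrist force passes 120 N, or if a joint passes its speed limit or range.

### The arm

A 6-joint arm with a two-finger parallel gripper is mounted at the origin on the work surface. World frame = base frame: x ahead of the robot, y to its left, z up, the work surface at z = 0. Lengths are in m, angles in degrees, forces in N, time in s.
With the tool pointing down it reaches from about 0.35 to 0.875 m from the base axis. Payload 4.2 kg.
Tool frame: the origin (TCP) lies between the finger pads; the fingertips stand 17 mm ahead of it and the grasp point (between the pads) lies 2 mm behind it; z points along the fingers, y is the direction in which the jaws open and shut (so a half turn about z gives the same grasp; the last joint's range is limited). The gripper opens to 87 mm and grips with 3 to 60 N. Pads are 19 mm wide; open, the fingers measure 117 mm over their backs; the gripper's body (75 mm by 190 mm) begins 51 mm behind the grasp point.
Start: joints at [-54.683, 22.042, 0.453, 0, -68.411, -14.817], TCP at [0.219, -0.585, 0.24] pointing down, gripper open.
Joint ranges: [-179.83, 179.83], [-69.29, 118.12], [-61.27, 80.66], [-181.25, 117.63], [-171.15, -9.14], [-177.46, 177.46]. Speed limits (degrees/s): [159.86, 159.86, 180, 180, 180, 180].

### API

Orientations are given as a 3x3 rotation matrix whose columns are the frame's x, y, z axes.
In Python, from station import r gives the robot as it stands.
- The arm moves only by the shell command python3 -m creep 'ROWS'. ROWS is JSON, a list of rows, each a list of 7 numbers: the opening, from 0 (shut) to 1 (fully open), then the shift along the tool's x, y, z scaled (see below), then the turn, a rotation vector about the tool's x, y, z scaled (see below). A call has 1 to 5 rows; each row is the pose to reach, as a shift and turn from the pose measured when the call began, along the tool's axes at that moment, turning the shorter way round; what a row does not reach only later rows make up. The controller multiplies each number of a shift by 300 mm and each number of a turn by 180 degrees. A row lasts 1/12 s, in which the tool goes at most 41.7 mm and 7.16 degrees, less where a joint would pass 70% of its speed; a pose out of reach is approached as far as the arm can. A call with a number of a shift or a turn outside -1 to 1 is refused whole. A call with a gripper value outside its range is refused whole. The fingers move at their own pace and stop on an object; the grip force is fixed at half the most. Time passes only in rows, so rows that repeat a pose let the fingers close. It gives the time, the measured TCP pose, the force and the opening at its end, in the units of the state.
- r.sense(): the state, without advancing time (a new reading comes with each control period).
- r.capture(name): name is "scene" or "top"; returns the picture (384x512x3 uint8, blue, green, red); there is no depth.
- r.camera_model(name): a dict with "mtx" (3x3 intrinsics, pixels), "R" (3x3) and "t" (3): a world point X has camera coordinates R X + t. Camera axes: x right, y down, z forward; pixel columns grow to the right and rows downward; lengths in m; the calibration is good to about 2 mm. A picture is of the moment at which its call begins. camera_model takes no time and is no camera call.
- r.finish_job(): hands the job in, once; it reports no verdict.
Trained networks look in the newest picture that a camera, given by its name, has taken for a name from the list of things; names that differ only in an ending like _2 or _b are one class to them, and where a whole thing is asked for, a point or a joint stands for the part that bears it (a point fixed in the world has none). Each returns a list of dicts, best first, with "score" (0 to 1); they miss things now and then, are a little off and sometimes report something else, mostly with a low value. They report only what shows in the picture. A call takes as long as a camera call. They do not tell look-alikes from the thing itself.
- r.recognise(camera, target): "rect" ([left, top, right, bottom] as shares, 0 to 1, of the picture: columns of its width, rows of its height, round what is visible of it).
- r.outline_of(camera, target): "pixels" (384x512 bool, what is visible of it) and "rect" ([left, top, right, bottom] as shares, 0 to 1, of the picture: columns of its width, rows of its height, round what is visible of it).
The state is a dict: "time_s": time; "joints": joint angles; "joint_velocities": joint speeds; "effort": joint torques, N m; "tcp_pos": TCP position; "ee_rot": TCP orientation; "wrist_force": force on the tool from outside, world axes, zero at the start; "moment": the same for the moment, N m; "gripper_width": opening from 0.0 (shut) to 1.0 (fully open).
Only numpy, scipy, OpenCV 4.12 (cv2) and the standard library are available. Lean on these libraries where they do the work, as an engineer would, in place of code of your own. Each camera call takes 0.05 s, during which the arm holds its last target.

## Working session

There is one attempt and no reset: what is moved stays moved. The work goes in short steps, Python scripts to look and compute and a shell command to move; the robot and the scene stay as the last step left them, time stands still between calls to the robot, and variables do not carry over. Pictures are saved under pics/ and viewed, and the job is handed in when it is done.

```bash
ls; mkdir -p pics
python3 - <<'E'
from station import r
import cv2
for n in("scene","top"):
    im=r.capture(n); cv2.imwrite(f"pics/{n}0.png",im)
    m=r.camera_model(n); print(n,m["mtx"],m["R"],m["t"])
for c in("top","scene"):
  for t in("tray","hub","empty_bay","chute","chute_mouth","call","call_top"):
    try: print(c,t,[(round(d["score"],2),[round(a*b) for a,b in zip(d["rect"],(512,384,512,384))]) for d in r.recognise(c,t)])
    except Exception as e: print(c,t,e)
s=r.sense();print(s["time_s"],s["tcp_pos"],s["ee_rot"],s["gripper_width"],s["wrist_force"])
E
```

```text
pics
scene [[390.95221924   0.         250.04990257]
 [  0.         390.95221924 190.6061913 ]
 [  0.           0.           1.        ]] [[ 0.77273523  0.63449133  0.01734963]
 [ 0.50314522 -0.59565009 -0.62613565]
 [-0.38694334  0.49256646 -0.77952109]] [-0.40928316 -0.20411557  1.69168306]
top [[347.39990523   0.         255.08073318]
 [  0.         347.39990523 193.2133634 ]
 [  0.           0.           1.        ]] [[ 0.07437071 -0.99721528 -0.00553835]
 [-0.97692576 -0.07174029 -0.20117008]
 [ 0.20021255  0.02037172 -0.97954067]] [-0.01559506  0.49853005  0.95526388]
top tray [(0.57, [237, 127, 328, 217])]
top hub [(0.84, [236, 132, 326, 215])]
top empty_bay [(0.96, [236, 130, 327, 217])]
top chute [(0.9, [264, 21, 310, 129])]
top chute_mouth [(0.94, [263, 21, 307, 123])]
top call [(0.69, [159, 151, 170, 164]), (0.6, [235, 130, 329, 220])]
top call_top [(0.63, [160, 151, 167, 162]), (0.43, [150, 201, 168, 215])]
scene tray [(0.62, [214, 182, 287, 246])]
scene hub [(0.81, [215, 182, 289, 246]), (0.2, [236, 143, 253, 156])]
scene empty_bay [(0.91, [214, 181, 287, 247])]
scene chute [(0.88, [274, 210, 361, 280])]
scene chute_mouth [(0.89, [278, 212, 363, 281]), (0.41, [273, 139, 278, 144])]
scene call [(0.49, [272, 138, 278, 145]), (0.47, [305, 154, 318, 164]), (0.44, [250, 112, 258, 118])]
scene call_top [(0.5, [276, 139, 281, 144]), (0.43, [329, 134, 337, 140])]
0.8 [ 0.21888531 -0.58539776  0.23960581] [[-9.36669117e-01 -3.50215597e-01  3.96155774e-05]
 [-3.50215599e-01  9.36669115e-01 -6.41460965e-05]
 [-1.46417243e-05 -7.39576607e-05 -9.99999997e-01]] 1.0020850154799217 [-0.47682535 -0.26918208  0.57840678]
```

Run:
```python
import cv2
a=cv2.imread("pics/top0.png");cv2.imwrite("pics/topb.png",cv2.resize(a,None,fx=1.56,fy=1.56,interpolation=cv2.INTER_CUBIC))
a=a[15:235,140:340];cv2.imwrite("pics/topc.png",cv2.resize(a,None,fx=2.7,fy=2.7,interpolation=cv2.INTER_CUBIC))
b=cv2.imread("pics/scene0.png");cv2.imwrite("pics/sceneb.png",cv2.resize(b[100:300,200:400],None,fx=3,fy=3,interpolation=cv2.INTER_CUBIC))
```

```text
(no output)
```

View pics/topb.png

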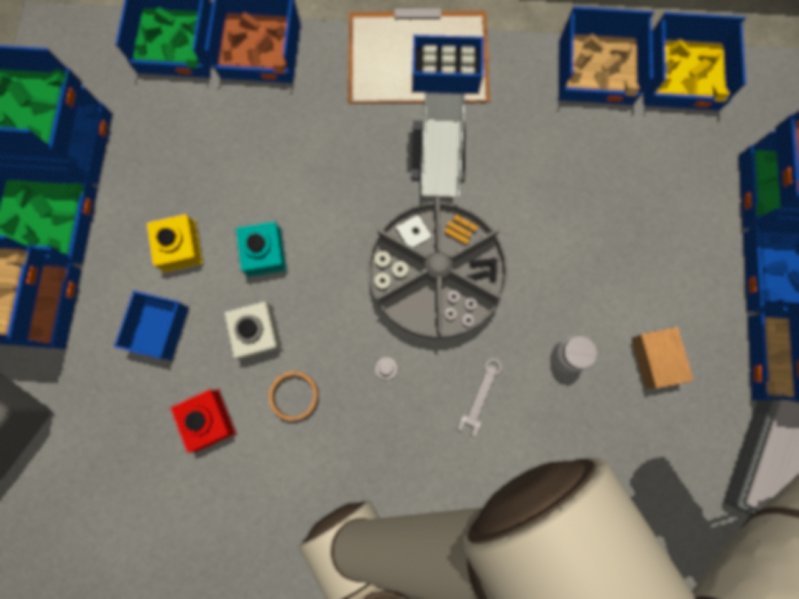

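View pics/topc.png

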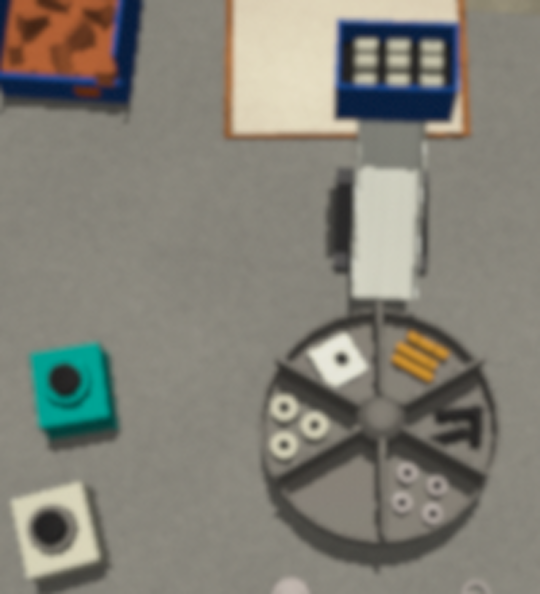

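View pics/sceneb.png

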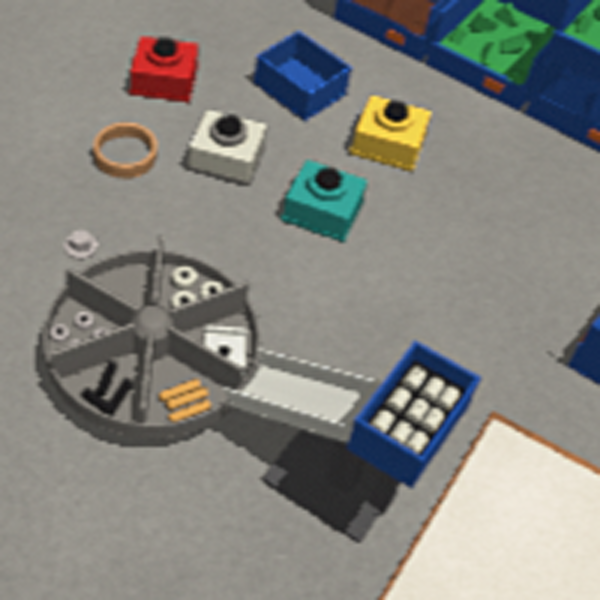

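The top view shows the tray hub at full-resolution pixel (280,169). The bare compartment is at about (263,197), lower left, and the chute leads up from the mouth at about (282,125). There are four call boxes:
- yellow (108,153)
- turquoise (167,155)
- red (128,269)
- white with a grey collar (159,210), which is the one described.

Next I rectify the views to measure angles.

```bash
cat > h.py <<'E'
import numpy as np,cv2
from station import r
def ray(n,uv,z):
    m=r.camera_model(n);R=np.array(m["R"]);t=np.array(m["t"]);C=-R.T@t
    d=R.T@np.linalg.solve(np.array(m["mtx"]),[uv[0],uv[1],1]);return C+d*(z-C[2])/d[2]
def proj(n,X):
    m=r.camera_model(n);p=np.array(m["mtx"])@(np.array(m["R"])@np.array(X,float)+np.array(m["t"]));return p[:2]/p[2]
def rect(n,im,z,c,half,res):  # rectified: up=+x,left=+y
    # out px (i,j): x=c0+half-j*res, y=c1+half-i*res
    m=r.camera_model(n);P=np.array(m["mtx"])@np.c_[np.array(m["R"]),np.array(m["t"])]
    A=np.array([[0,-res,c[0]+half],[-res,0,c[1]+half],[0,0,z],[0,0,1]])
    N=int(2*half/res)
    return cv2.warpPerspective(im,P@A,(N,N),flags=cv2.INTER_CUBIC|cv2.WARP_INVERSE_MAP)
E
python3 - <<'E'
from h import *
t=cv2.imread("pics/top0.png");s=cv2.imread("pics/scene0.png")
h1=ray("top",(140+380/2.7-.2,15+415/2.7-.2),.097);h2=ray("scene",(200+153/3,100+322/3),.097);print(h1,h2)
print("box",ray("top",(140+50/2.7,15+527/2.7),.072),ray("scene",(200+229/3,100+125/3),.072))
c=h1[:2]
a=rect("top",t,.092,c,.15,.0005);b=rect("scene",s,.092,c,.15,.0005)
a=cv2.resize(a,(400,400));b=cv2.resize(b,(400,400))
cv2.imwrite("pics/rect0.png",np.hstack([a,b]))
E
```

```text
[ 0.56446783 -0.04553899  0.097     ] [ 0.57712365 -0.05523314  0.097     ]
box [0.42555493 0.28768625 0.072     ] [0.43335594 0.28575884 0.072     ]
```

View pics/rect0.png

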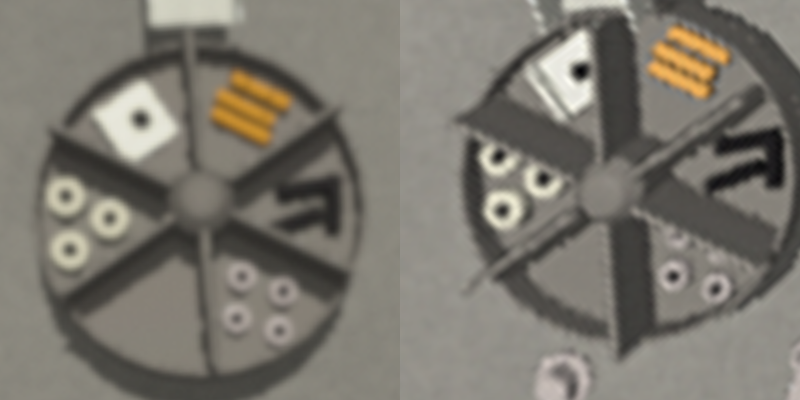

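Run:
```python
from h import *
s=cv2.imread("pics/scene0.png")
st=r.sense();p=np.array(st["tcp_pos"]);R=np.array(st["ee_rot"])
b=cv2.resize(s,None,fx=1.5,fy=1.5,interpolation=cv2.INTER_CUBIC)
for q in (p+R[:,2]*.017+R[:,1]*.0435,p+R[:,2]*.017-R[:,1]*.0435,[0,0,0],p):
    u=proj("scene",q);print(u,proj("top",q))
    cv2.circle(b,tuple(np.int32(u*1.5)),3,(0,0,255),1)
cv2.imwrite("pics/sc_full.png",b)
```

```text
[ 51.87287537 218.44650095] [500.35771679 326.33543896]
[ 32.83914349 242.04874224] [536.56870614 314.79643532]
[155.46353198 143.43456897] [249.4092938  374.51331357]
[ 40.24474118 226.7640244 ] [524.30135567 321.78866908]
```

View pics/sc_full.png

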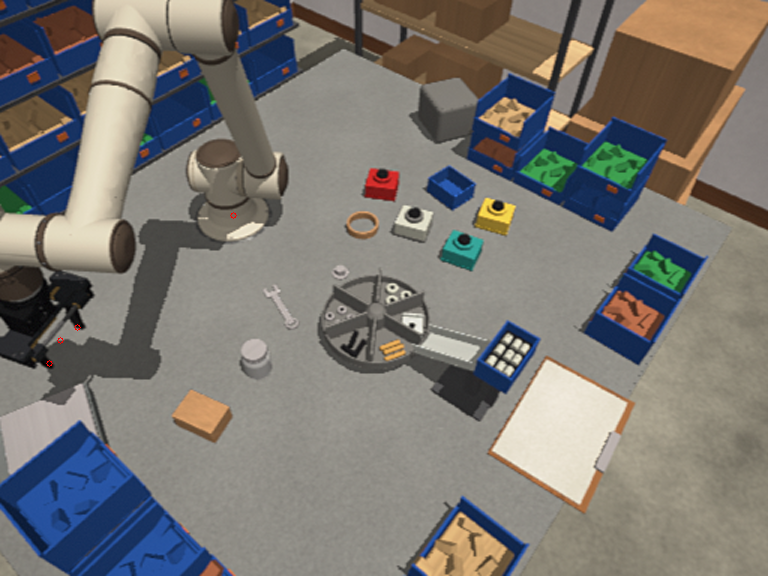

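Run:
```python
from h import *
def tri(a,b):
    A=[];B=[]
    for n,u in(("top",a),("scene",b)):
        m=r.camera_model(n);R=np.array(m["R"]);C=-R.T@np.array(m["t"])
        d=R.T@np.linalg.solve(np.array(m["mtx"]),[*u,1]);d/=np.linalg.norm(d);Q=np.eye(3)-np.outer(d,d);A.append(Q);B.append(Q@C)
        print(n,C)
    X=np.linalg.lstsq(np.vstack(A),np.hstack(B),rcond=None)[0];print(X,proj("top",X)-a,proj("scene",X)-b)
tri((280.5,168.5),(251,207.3)); tri((158.4,210),(276.2,141.5))
im={n:cv2.imread(f"pics/{n}0.png") for n in("top","scene")}
for n in im: r.capture(n)
for t in ("call","tape","bushing","small_bin","carton","jar"):
  for n in im:
    for d in r.outline_of(n,t)[:2]:
        m=cv2.moments(d["pixels"].astype(np.uint8));u=(m["m10"]/m["m00"],m["m01"]/m["m00"])
        z=dict(call=.04,tape=.012,bushing=.008,small_bin=.02,carton=.04,jar=.05)[t]
        print(t,n,round(d["score"],2),np.round(u,1),ray(n,u,z).round(4))
```

```text
top [2.96930846e-01 7.52697758e-04 1.03592278e+00]
scene [ 1.07355278 -0.69516118  1.19799951]
[ 0.56941279 -0.04593252  0.08061724] [-0.09870209 -0.10010043] [-0.11028428  0.02435121]
top [2.96930846e-01 7.52697758e-04 1.03592278e+00]
scene [ 1.07355278 -0.69516118  1.19799951]
[0.4277747  0.29120117 0.06487294] [-0.31132787 -0.29291125] [-0.27289317  0.09760095]
call top 0.58 [158.7 210.1] [0.43   0.2967 0.04  ]
call top 0.58 [106.4 151.5] [0.5956 0.477  0.04  ]
call scene 0.66 [300.6 124.7] [0.4325 0.4687 0.04  ]
call scene 0.49 [309.6 159. ] [0.5794 0.3213 0.04  ]
tape top 0.66 [189.2 254. ] [0.3124 0.1997 0.012 ]
tape top 0.29 [280.5 172.8] [ 0.5752 -0.0504  0.012 ]
tape scene 0.68 [241.1 149.4] [0.3134 0.2031 0.012 ]
bushing top 0.57 [247.6 236.5] [0.3755 0.0346 0.008 ]
small_bin top 0.64 [424.5 230. ] [ 0.4317 -0.4787  0.02  ]
small_bin top 0.58 [ 97.3 208.8] [0.4231 0.4852 0.02  ]
small_bin scene 0.94 [300.7 124.4] [0.4205 0.4906 0.02  ]
small_bin scene 0.34 [276.4 141.2] [0.4024 0.3333 0.02  ]
carton top 0.91 [424.4 229.7] [ 0.4298 -0.4689  0.04  ]
carton scene 0.94 [135.2 277. ] [ 0.4428 -0.4762  0.04  ]
jar top 0.81 [367.7 227.4] [ 0.4232 -0.3045  0.05  ]
jar scene 0.73 [171.  239.1] [ 0.4325 -0.3078  0.05  ]
jar scene 0.46 [242.3 149.3] [0.3409 0.1784 0.05  ]
```

Run:
```python
from h import *
from scipy.optimize import minimize
th=np.linspace(0,2*np.pi,90)
M={}
for n in("top","scene"):
    r.capture(n)
    ds=r.outline_of(n,"tray");d=ds[0];print(n,d["score"],d["rect"],d["pixels"].sum())
    M[n]=d["pixels"].astype(np.uint8)
    im=cv2.imread(f"pics/{n}0.png");cs,_=cv2.findContours(M[n],0,1);cv2.drawContours(im,cs,-1,(0,0,255),1)
    c=[280,170] if n=="top" else [251,213]
    cv2.imwrite(f"pics/m_{n}.png",cv2.resize(im[c[1]-60:c[1]+60,c[0]-60:c[0]+60],None,fx=3.3,fy=3.3,interpolation=0))
def sil(n,x,y):
    pts=[proj(n,(x+ra*np.cos(a),y+ra*np.sin(a),z)) for ra,z in((.13,.062),(.13,.032),(.026,.097)) for a in th]
    m=np.zeros((384*4,512*4),np.uint8)
    h=cv2.convexHull(np.float32(pts));cv2.fillConvexPoly(m,np.int32(np.round((h*4+1.5)*16)),255,shift=4)
    return cv2.resize(m,(512,384),interpolation=cv2.INTER_AREA)/255.
for ns in(["top"],["scene"],["top","scene"]):
    f=lambda p:sum(np.abs(sil(n,*p)-M[n]).sum() for n in ns)
    o=minimize(f,[.567,-.05],method="Nelder-Mead",options=dict(initial_simplex=[[.567,-.05],[.58,-.05],[.567,-.04]],xatol=3e-4,fatol=1));print(ns,o.x,o.fun)
import numpy as np
cv2.imwrite("pics/m.png",np.hstack([cv2.imread("pics/m_top.png"),cv2.imread("pics/m_scene.png")]))
```

```text
top 0.71 [0.4615, 0.3312, 0.6375, 0.5602] 6191
scene 0.81 [0.417, 0.4732, 0.5611, 0.6398] 3585Traceback (most recent call last):
  File "<stdin>", line 19, in <module>
    res = _minimize_neldermead(fun, x0, args, callback, bounds=bounds,
                               **options)
    fxr = func(xr)
    fx = function(np.copy(x), *(wrapper_args + args))
  File "<stdin>", line 18, in <lambda>
  File "<stdin>", line 18, in <genexpr>
  File "<stdin>", line 13, in sil
  File "h.py", line 7, in proj
    m=r.camera_model(n);p=np.array(m["mtx"])@(np.array(m["R"])@np.array(X,float)+np.array(m["t"]));return p[:2]/p[2]
ValueError: time passes only in moves, steps and waits
```

```bash
python3 - <<'E'
from station import r
import numpy as np
np.save("cam.npy",{n:{k:np.array(v) for k,v in r.camera_model(n).items() if k in("mtx","R","t")} for n in("top","scene")},allow_pickle=True)
for n in("top","scene"):
    r.capture(n); np.save(f"tray_{n}.npy",r.outline_of(n,"tray")[0]["pixels"])
    np.save(f"chute_{n}.npy",r.outline_of(n,"chute")[0]["pixels"])
print(r.sense()["time_s"])
E
sed -i 's/r.camera_model(n)/CAM[n]/; s/^from station import r/from station import r\nCAM=np.load("\.\/cam.npy",allow_pickle=True).item()/' h.py
cat > fit.py <<'E'
from h import *
from scipy.optimize import minimize
th=np.linspace(0,2*np.pi,90)
M={n:np.load(f"tray_{n}.npy").astype(np.uint8) for n in("top","scene")}
def sil(n,x,y):
    pts=[proj(n,(x+ra*np.cos(a),y+ra*np.sin(a),z)) for ra,z in((.13,.062),(.13,.032),(.026,.097)) for a in th]
    m=np.zeros((384*4,512*4),np.uint8)
    h=cv2.convexHull(np.float32(pts));cv2.fillConvexPoly(m,np.int32(np.round((h*4+1.5)*16)),255,shift=4)
    return cv2.resize(m,(512,384),interpolation=cv2.INTER_AREA)/255.
for ns in(["top"],["scene"],["top","scene"]):
    f=lambda p:sum(np.abs(sil(n,*p)-M[n]).sum() for n in ns)
    o=minimize(f,[.567,-.05],method="Nelder-Mead",options=dict(initial_simplex=[[.567,-.05],[.58,-.05],[.567,-.04]],xatol=3e-4,fatol=1));print(ns,o.x,o.fun)
out=[]
for n,c in(("top",[280,170]),("scene",[251,213])):
    im=cv2.imread(f"pics/{n}0.png");k=6
    b=cv2.resize(im[c[1]-33*2:c[1]+66,c[0]-66:c[0]+66],None,fx=3,fy=3,interpolation=cv2.INTER_CUBIC)
    cs,_=cv2.findContours(cv2.resize(M[n][c[1]-66:c[1]+66,c[0]-66:c[0]+66],None,fx=3,fy=3,interpolation=0),0,1);cv2.drawContours(b,cs,-1,(0,0,255),1)
    for rad,z in((.13,.062),(.026,.097),(.13,.032)):
        q=np.array([proj(n,(o.x[0]+rad*np.cos(a),o.x[1]+rad*np.sin(a),z)) for a in th])
        cv2.polylines(b,[np.int32((q-c+66.5)*3)],True,(0,255,0),1)
    out.append(b)
cv2.imwrite("pics/m.png",np.hstack(out))
E
python3 fit.py
```

```text
2.0
['top'] [ 0.56612539 -0.04779527] 128.85882352941178
['scene'] [ 0.5669636  -0.04482571] 174.8078431372549
['top', 'scene'] [ 0.56638236 -0.04752161] 328.9333333333334
```

View pics/m.png

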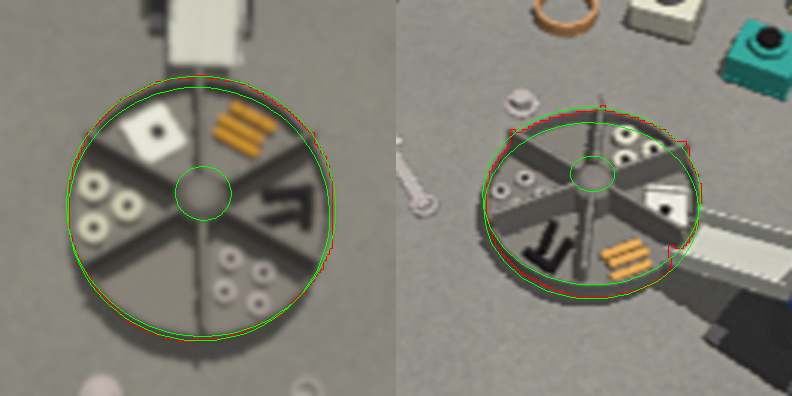

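```bash
cat > ov.py <<'E'
from h import *
import sys
def overlay(files,out,H,yaw,phi,extra=()):
    o=[]
    for n,c,w in(("top",(280,125),66),("scene",(285,230),66)):
        c=(280,118) if n=="top" else (290,225); w=100
        k=4
        im=cv2.imread(files[n])[c[1]-w:c[1]+w,c[0]-w:c[0]+w];b=cv2.resize(im,None,fx=k,fy=k,interpolation=cv2.INTER_CUBIC)
        P=lambda rr,s,z,a:tuple(np.int32((proj(n,(H[0]+rr*np.cos(a)-s*np.sin(a),H[1]+rr*np.sin(a)+s*np.cos(a),z))-np.array(c)+w+.5)*k))
        for i in range(6):
            a=np.radians(phi+30+60*i)
            cv2.line(b,P(.026,0,.092,a),P(.13,0,.092,a),(0,0,255) ,1)
        a=np.radians(yaw);t=np.tan(np.radians(25))
        for s in(-.035,.035):
            for dz in(0,.026):
                cv2.line(b,P(.137,s,.077+dz,a),P(.137+.15,s,.077+dz+.15*t,a),(0,255,0),1)
        cv2.line(b,P(.137,-.035,.077,a),P(.137,.035,.077,a),(0,255,0),1)
        for q in(.288,.363): cv2.line(b,P(q,-.045,.227,a),P(q,.045,.227,a),(0,255,255),1)
        cv2.line(b,P(.288,0,.227,a),P(.363,0,.227,a),(255,255,0),1)
        o.append(cv2.resize(b,(400,400)) if 0 else b)
    for i,b in enumerate(o): cv2.imwrite(out.replace(".png",f"_{i}.png"),b[:,:800][:600] if i==0 else b[100:700])
if __name__=="__main__":
    overlay(dict(top="pics/top0.png",scene="pics/scene0.png"),"pics/ov.png",(.566,-.047),float(sys.argv[1]),float(sys.argv[2]))
E
python3 ov.py 0 154.4
```

```text
(no output)
```

View pics/ov_0.png

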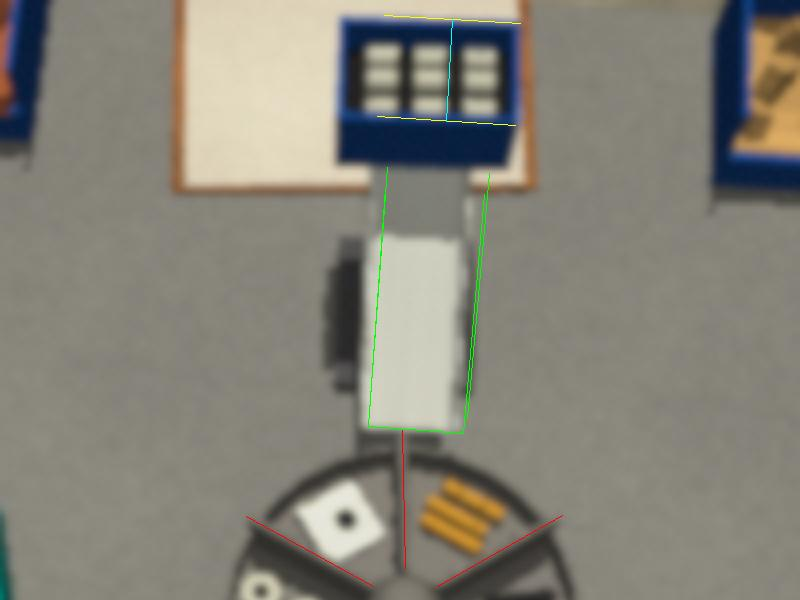

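View pics/ov_1.png

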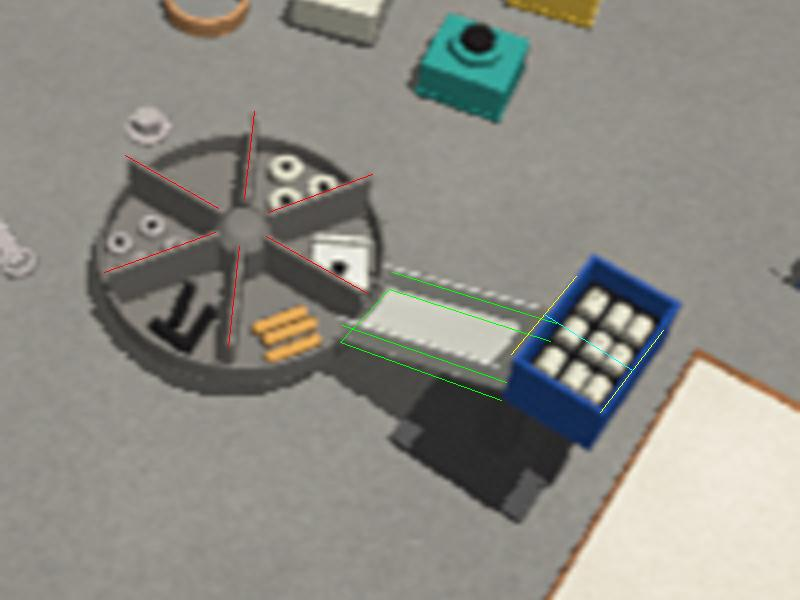

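```bash
sed -i 's/(.566,-.047)/(float(sys.argv[3]),float(sys.argv[4]))/' ov.py; python3 ov.py 2.5 154.4 .564 -.047
```

```text
(no output)
```

View pics/ov_0.png

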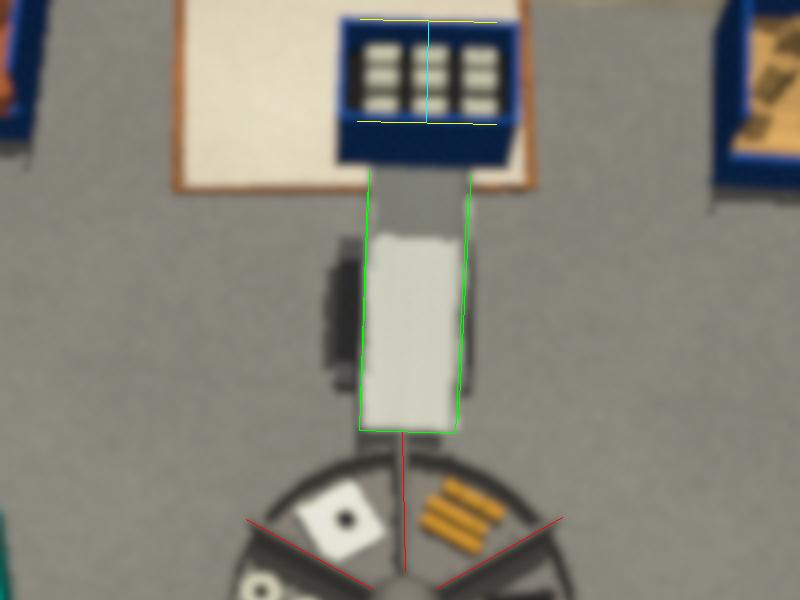

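View pics/ov_1.png

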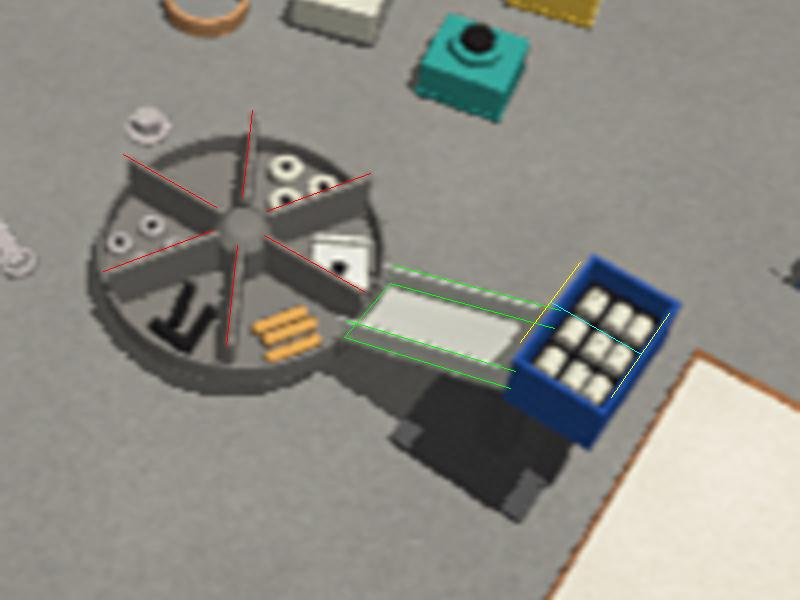

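The overlay fits: tray axis about (0.565,-0.047), chute axis at +2.5°, empty bay at about 154.4°. The tray therefore needs about -152° (clockwise). I'll close the fingers and push the divider at 244° in one arc on the robot side, clear of the chute.

```bash
cat > go.py <<'E'
import sys,numpy as np
from scipy.spatial.transform import Rotation as Ro
from station import r
# target x y z yaw(of tool x, world deg)
x,y,z,yaw=map(float,sys.argv[1:5])
s=r.sense();p=np.array(s["tcp_pos"]);R=np.array(s["ee_rot"])
a=np.radians(yaw);T=np.c_[[np.cos(a),np.sin(a),0],[np.sin(a),-np.cos(a),0],[0,0,-1]]
print("t",round(s["time_s"],2),"tcp",p.round(4),"yaw",round(np.degrees(np.arctan2(R[1,0],R[0,0])),1),"j",np.round(s["joints"],0),"F",np.round(s["wrist_force"],1),"w",s["gripper_width"])
print("shift",(R.T@(np.array([x,y,z])-p)/.3).round(4),"turn",(Ro.from_matrix(R.T@T).as_rotvec()/np.pi).round(4))
E
python3 go.py .568 -.1315 .2 277
```

```text
t 2.0 tcp [ 0.2189 -0.5854  0.2396] yaw -159.5 j [-55.  22.   0.   0. -68. -15.] F [ 0.6 -0.2  1.3] w 1.0011666807268649
shift [-1.6199  1.0097  0.1318] turn [-0.    -0.    -0.425]
```

```bash
python3 -m creep '[[0,-0.11,0.069,0,0,0,-0.038],[0,-0.22,0.138,0,0,0,-0.076],[0,-0.33,0.207,0,0,0,-0.114],[0,-0.44,0.276,0,0,0,-0.152],[0,-0.55,0.345,0,0,0,-0.19]]'; python3 go.py .568 -.1315 .2 277
```

```text
time_s: 2.42
tcp_pos: [0.3379, -0.4292, 0.2397]
ee_rot: [[-0.573, -0.819, 0.0], [-0.819, 0.573, -0.0], [0.0, -0.0, -1.0]]
wrist_force: [0.6, -0.8, -0.1]
gripper_width: 0.706
t 2.42 tcp [ 0.3379 -0.4292  0.2397] yaw -125.0 j [-35.  14. -11.   0. -65.  -0.] F [ 0.6 -0.8 -0.1] w 0.705848731106871
shift [-1.2529 -0.0592  0.1323] turn [-1.000e-04 -1.000e-04 -2.333e-01]
```

```bash
python3 -m creep '[[0,-0.12,-0.006,0,0,0,-0.035],[0,-0.24,-0.012,0,0,0,-0.07],[0,-0.36,-0.018,0.03,0,0,-0.105],[0,-0.48,-0.024,0.06,0,0,-0.14],[0,-0.6,-0.03,0.1,0,0,-0.17]]' >/dev/null; python3 go.py .568 -.1315 .2 277
```

```text
t 2.83 tcp [ 0.4498 -0.2856  0.2105] yaw -94.1 j [-15.  14. -15.   0. -60.  11.] F [ 0.6 -0.1  0.3] w 0.3238854281453479
shift [-0.5403 -0.3563  0.0353] turn [-0.0009 -0.0004 -0.0615]
```

```bash
python3 -m creep '[[0,-0.11,-0.07,0.01,0,0,-0.012],[0,-0.22,-0.145,0.02,0,0,-0.025],[0,-0.33,-0.22,0.03,0,0,-0.037],[0,-0.44,-0.29,0.035,0,0,-0.05],[0,-0.54,-0.356,0.035,0,0,-0.061]]' >/dev/null; python3 go.py .568 -.1315 .13 277
```

```text
t 3.25 tcp [ 0.5688 -0.1295  0.1998] yaw -82.9 j [  3.  20.  -9.   0. -61.   4.] F [ 0.9 -0.7  0.7] w 0.024604193049967468
shift [0.006  0.004  0.2328] turn [-0.0007 -0.0005  0.0003]
```

Run:
```python
from h import *
st=r.sense();p=np.array(st["tcp_pos"])
o=[]
for n,c in(("top",(280,170)),("scene",(251,200))):
    im=r.capture(n);cv2.imwrite(f"pics/{n}1.png",im)
    b=cv2.resize(im[c[1]-66:c[1]+66,c[0]-66:c[0]+66],None,fx=3,fy=3,interpolation=cv2.INTER_CUBIC)
    u=proj(n,p+[0,0,-.017]);print(n,u)
    cv2.circle(b,tuple(np.int32((u-c+66.5)*3)),4,(0,0,255),1)
    o.append(b)
cv2.imwrite("pics/v1.png",np.hstack(o))
```

```text
top [315.68609832 160.07736856]
scene [234.99371282 204.42248871]
```

View pics/v1.png

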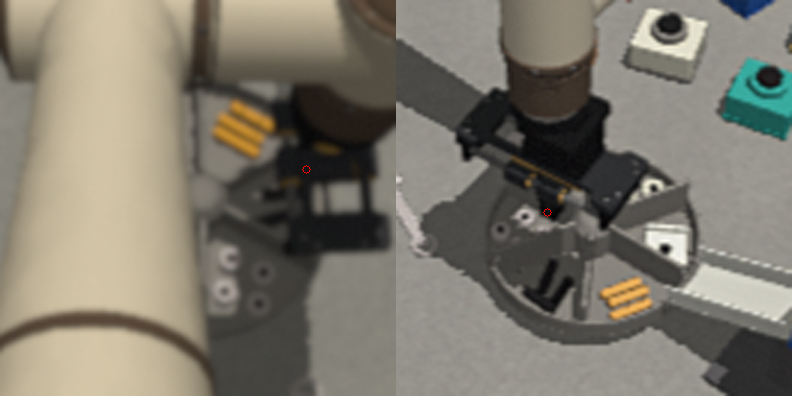

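```bash
python3 -m creep '[[0,0.003,0.002,0.1,0,0,0],[0,0.006,0.004,0.2,0,0,0],[0,0.006,0.004,0.28,0,0,0],[0,0.006,0.004,0.35,0,0,0],[0,0.006,0.004,0.388,0,0,0]]' >/dev/null; python3 go.py .568 -.1315 .084 277
cat > arc.py <<'E'
# rows to turn about hub: args  dtheta per row, n, turn fraction
import sys,numpy as np
from station import r
H=np.array([float(sys.argv[4]),float(sys.argv[5])]) if len(sys.argv)>4 else np.array([.565,-.0465])
d,n,k=float(sys.argv[1]),int(sys.argv[2]),float(sys.argv[3])
s=r.sense();p=np.array(s["tcp_pos"]);R=np.array(s["ee_rot"]);q=p[:2]-H
rad=np.hypot(*q);th=np.degrees(np.arctan2(q[1],q[0]))%360
print("t",round(s["time_s"],2),"r",rad.round(4),"theta",th.round(1),"yaw",round(np.degrees(np.arctan2(R[1,0],R[0,0]))%360,1),"z",p[2].round(4),"j",np.round(s["joints"],0),"F",np.round(s["wrist_force"],1),"M",np.round(s["moment"],2))
for i in range(1,n+1):
    a=np.radians(th-d*i);t=np.r_[H+.085*np.array([np.cos(a),np.sin(a)]),.084]
    print((R.T@(t-p)/.3).round(3),"turn",round(k*d*i/180,4))
E
python3 arc.py 4 5 0
```

```text
t 3.77 tcp [ 0.5685 -0.1303  0.0806] yaw -82.8 j [  3.  27. -17.   0. -46.   4.] F [ 0.7 -0.5 -0.3] w 0.006079200822907568
shift [ 0.0037  0.0022 -0.0112] turn [ 0.0002 -0.0003  0.0011]
t 3.77 r 0.0839 theta 272.4 yaw 277.2 z 0.0806 j [  3.  27. -17.   0. -46.   4.] F [ 0.7 -0.5 -0.3] M [ 0.05  0.16 -0.03]
[ 0.001  0.02  -0.011] turn 0.0
[-0.002  0.039 -0.011] turn 0.0
[-0.007  0.058 -0.011] turn 0.0
[-0.014  0.077 -0.011] turn 0.0
[-0.021  0.095 -0.011] turn 0.0
```

```bash
python3 -m creep '[[0,0.001,0.02,-0.008,0,0,0],[0,-0.002,0.039,-0.011,0,0,0],[0,-0.007,0.058,-0.011,0,0,0],[0,-0.014,0.077,-0.011,0,0,0],[0,-0.021,0.095,-0.011,0,0,0]]' ; python3 arc.py 4 5 1
```

```text
time_s: 4.18
tcp_pos: [0.5407, -0.1276, 0.0857]
ee_rot: [[0.125, -0.992, 0.005], [-0.992, -0.125, -0.001], [0.002, -0.005, -1.0]]
wrist_force: [1.8, 0.0, 0.1]
gripper_width: 0.004
t 4.18 r 0.0847 theta 253.3 yaw 277.2 z 0.0857 j [  3.  24. -21.   0. -44.   4.] F [1.8 0.  0.1] M [ 0.02 -0.66 -0.03]
[-0.008  0.018  0.005] turn 0.0222
[-0.018  0.035  0.005] turn 0.0444
[-0.029  0.052  0.005] turn 0.0667
[-0.041  0.067  0.005] turn 0.0889
[-0.054  0.082  0.005] turn 0.1111
```

```bash
python3 -m creep '[[0,-0.008,0.018,0.004,0,0,0.022],[0,-0.018,0.035,0.004,0,0,0.044],[0,-0.029,0.052,0.004,0,0,0.067],[0,-0.041,0.067,0.004,0,0,0.089],[0,-0.054,0.082,0.004,0,0,0.111]]' >/dev/null; python3 arc.py 4.5 5 1
```

```text
t 4.6 r 0.0841 theta 233.9 yaw 257.1 z 0.0858 j [  5.  22. -25.   0. -42. -18.] F [ 2.6 -1.4 -0.2] M [-0.21 -0.6  -0.06]
[-0.007  0.021  0.006] turn 0.025
[-0.018  0.041  0.006] turn 0.05
[-0.031  0.059  0.005] turn 0.075
[-0.045  0.076  0.005] turn 0.1
[-0.06   0.092  0.005] turn 0.125
```

```bash
python3 -m creep '[[0,-0.007,0.021,0.003,0,0,0.026],[0,-0.018,0.041,0.003,0,0,0.052],[0,-0.031,0.059,0.003,0,0,0.078],[0,-0.045,0.076,0.003,0,0,0.104],[0,-0.06,0.092,0.003,0,0,0.13]]' >/dev/null; python3 arc.py 4.5 5 1
```

```text
t 5.02 r 0.0842 theta 211.6 yaw 233.5 z 0.086 j [  8.  20. -29.   0. -40. -45.] F [ 1.6 -1.8  0.1] M [-0.42 -0.51 -0.04]
[-0.007  0.021  0.007] turn 0.025
[-0.017  0.041  0.006] turn 0.05
[-0.029  0.06   0.006] turn 0.075
[-0.043  0.077  0.006] turn 0.1
[-0.058  0.094  0.006] turn 0.125
```

```bash
python3 -m creep '[[0,-0.007,0.021,0.004,0,0,0.025],[0,-0.017,0.041,0.004,0,0,0.05],[0,-0.029,0.06,0.004,0,0,0.075],[0,-0.043,0.077,0.004,0,0,0.1],[0,-0.058,0.094,0.004,0,0,0.125]]' >/dev/null; python3 arc.py 4.5 5 1
```

```text
t 5.43 r 0.0847 theta 189.0 yaw 210.8 z 0.0859 j [ 12.  18. -31.   0. -39. -72.] F [ 1.6 -2.3  1.5] M [-0.65 -0.39 -0.08]
[-0.008  0.021  0.006] turn 0.025
[-0.018  0.04   0.006] turn 0.05
[-0.031  0.059  0.006] turn 0.075
[-0.044  0.077  0.006] turn 0.1
[-0.059  0.093  0.006] turn 0.125
```

```bash
python3 -m creep '[[0,-0.008,0.021,0.004,0,0,0.025],[0,-0.018,0.04,0.004,0,0,0.05],[0,-0.031,0.059,0.004,0,0,0.075],[0,-0.044,0.077,0.004,0,0,0.1],[0,-0.059,0.093,0.004,0,0,0.125]]' >/dev/null; python3 arc.py 4.5 5 1
```

```text
t 5.85 r 0.0854 theta 166.7 yaw 188.0 z 0.0857 j [ 16.  18. -32.   1. -39. -99.] F [ 0.7 -3.2  1.1] M [-0.76  0.05 -0.04]
[-0.01   0.02   0.006] turn 0.025
[-0.02   0.04   0.006] turn 0.05
[-0.032  0.058  0.006] turn 0.075
[-0.046  0.076  0.006] turn 0.1
[-0.061  0.093  0.006] turn 0.125
```

```bash
python3 -m creep '[[0,-0.01,0.02,0.004,0,0,0.025],[0,-0.02,0.04,0.004,0,0,0.05],[0,-0.032,0.058,0.004,0,0,0.075],[0,-0.046,0.076,0.004,0,0,0.1],[0,-0.061,0.093,0.004,0,0,0.125]]' >/dev/null; python3 arc.py 4 5 1
```

```text
t 6.27 r 0.086 theta 144.8 yaw 165.3 z 0.0855 j [  19.   19.  -30.    1.  -40. -125.] F [-2.5 -1.2  2.4] M [-0.4   0.55 -0.02]
[-0.011  0.017  0.005] turn 0.0222
[-0.019  0.035  0.005] turn 0.0444
[-0.029  0.052  0.005] turn 0.0667
[-0.041  0.068  0.006] turn 0.0889
[-0.053  0.084  0.006] turn 0.1111
```

```bash
python3 -m creep '[[0,-0.011,0.017,0.004,0,0,0.022],[0,-0.019,0.035,0.004,0,0,0.044],[0,-0.029,0.052,0.004,0,0,0.067],[0,-0.041,0.068,0.004,0,0,0.089],[0,-0.05,0.08,0.004,0,0,0.111]]' >/dev/null; python3 arc.py 3 5 1;python3 - <<'E'
from h import *
b=[]
im=r.capture("scene");cv2.imwrite("pics/scene2.png",im)
im2=r.capture("top");cv2.imwrite("pics/top2.png",im2)
cv2.imwrite("pics/v2.png",np.hstack([cv2.resize(im2[80:240,200:340],(400,457)),cv2.resize(im[130:290,190:330],(400,457))]))
E
```

```text
t 6.68 r 0.0858 theta 126.6 yaw 145.1 z 0.0851 j [  21.   21.  -27.    1.  -41. -146.] F [-2.9  0.4  0.7] M [0.08 0.78 0.01]
[-0.008  0.013  0.004] turn 0.0167
[-0.013  0.027  0.004] turn 0.0333
[-0.02   0.04   0.004] turn 0.05
[-0.027  0.053  0.004] turn 0.0667
[-0.035  0.066  0.005] turn 0.0833
```

View pics/v2.png

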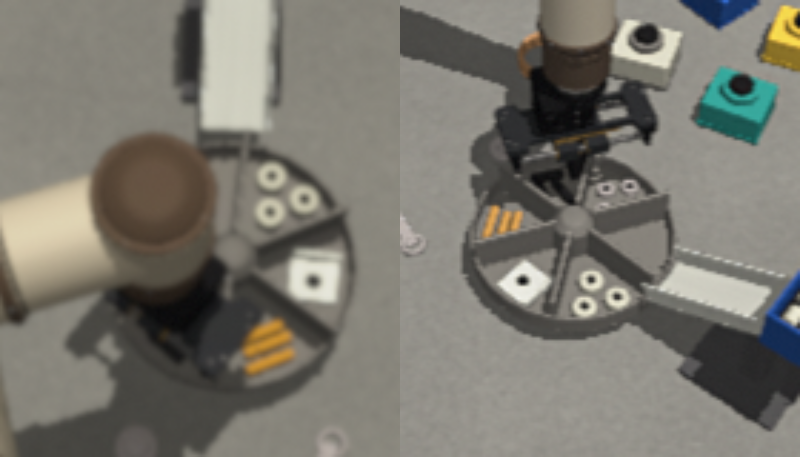

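```bash
cat > ang.py <<'E'
from h import *
import sys
n=sys.argv[1];f=sys.argv[2];H=(float(sys.argv[3]),float(sys.argv[4]))
b=rect(n,cv2.imread(f),.092,H,.16,.0005)
N=b.shape[0]//2
for ph in map(float,sys.argv[5].split(",")):
  for i in range(6):
    a=np.radians(ph+30+60*i)
    cv2.line(b,tuple(np.int32([N-60*np.sin(a),N-60*np.cos(a)])),tuple(np.int32([N-300*np.sin(a),N-300*np.cos(a)])),(0,0,255),1)
cv2.imwrite(sys.argv[6],b[:600])
E
python3 ang.py top pics/top2.png .5615 -.046 23 pics/a2.png;python3 ang.py top pics/top0.png .5615 -.046 154.4 pics/a0.png
```

```text
(no output)
```

View pics/a2.png

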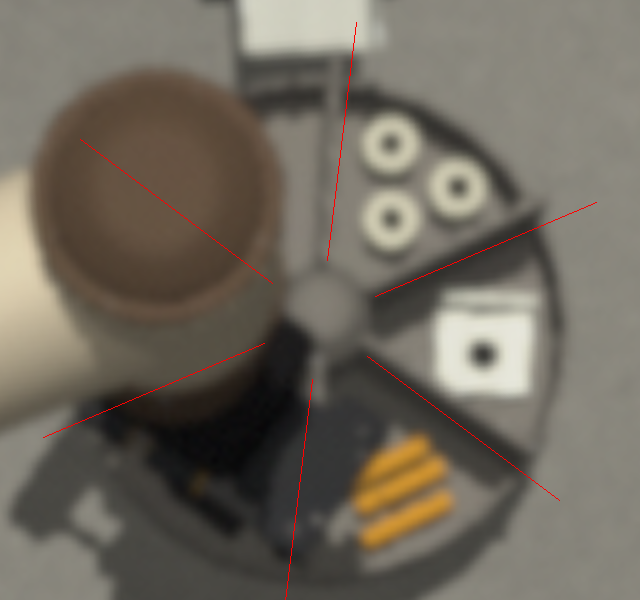

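View pics/a0.png

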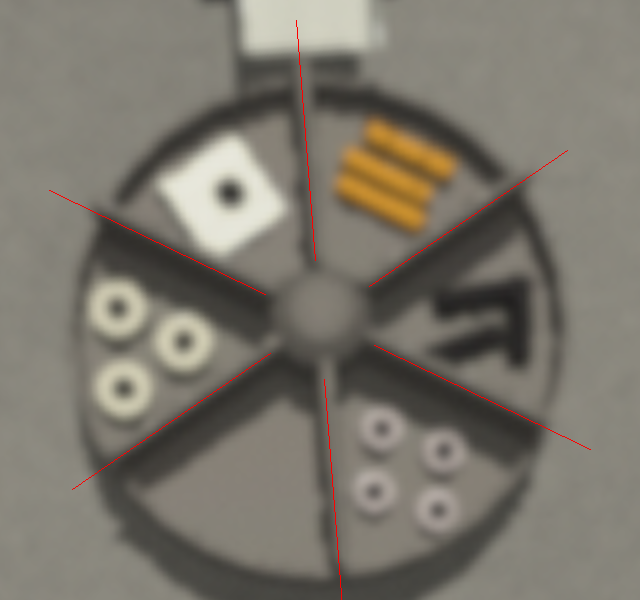

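```bash
python3 -m creep '[[0,-0.008,0.015,0.003,0,0,0.014],[0,-0.015,0.031,0.003,0,0,0.028],[0,-0.023,0.047,0.003,0,0,0.042],[0,-0.033,0.062,0.003,0,0,0.056],[0,-0.042,0.073,0.003,0,0,0.065]]' >/dev/null; python3 arc.py 2 5 0;python3 - <<'E'
from h import *
for n in ("top","scene"): cv2.imwrite(f"pics/{n}3.png",r.capture(n))
E
python3 ang.py top pics/top3.png .5615 -.046 5 pics/a3.png; python3 ang.py scene pics/scene3.png .572 -.057 5 pics/b3.png;
python3 -c "
import cv2,numpy as np
cv2.imwrite('pics/c3.png',cv2.resize(np.hstack([cv2.imread('pics/a3.png'),cv2.imread('pics/b3.png')]),(800,375)))"
```

```text
t 7.2 r 0.0848 theta 109.6 yaw 133.7 z 0.0849 j [  21.   23.  -24.    1.  -42. -158.] F [-1.9  1.1  1.8] M [ 0.11  0.71 -0.01]
[-0.004  0.009  0.003] turn 0.0
[-0.008  0.018  0.003] turn 0.0
[-0.013  0.027  0.003] turn 0.0
[-0.018  0.035  0.003] turn 0.0
[-0.023  0.043  0.004] turn 0.0
```

View pics/c3.png

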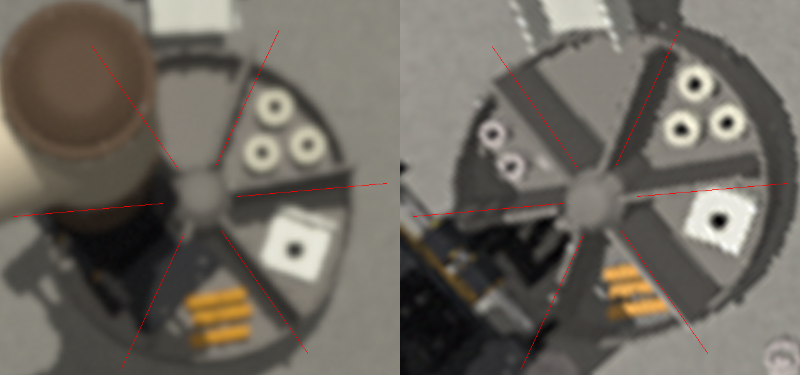

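```bash
python3 -m creep '[[0,-0.004,0.009,0.002,0,0,0],[0,-0.008,0.018,0.002,0,0,0],[0,-0.013,0.027,0.002,0,0,0],[0,-0.018,0.035,0.002,0,0,0],[0,-0.0185,0.036,0.002,0,0,0]]' >/dev/null; python3 arc.py 2 5 0;python3 - <<'E'
from h import *
for n in ("top","scene"): cv2.imwrite(f"pics/{n}4.png",r.capture(n))
E
python3 ang.py top pics/top4.png .5615 -.046 2.5 pics/a4.png; python3 go.py .54 .037 .084 133
```

```text
t 7.72 r 0.0849 theta 100.3 yaw 133.8 z 0.0845 j [  21.   24.  -22.    1.  -43. -158.] F [-1.6 -1.2 -0.3] M [-0.35  0.45 -0.  ]
[-0.005  0.008  0.002] turn 0.0
[-0.011  0.016  0.002] turn 0.0
[-0.017  0.024  0.002] turn 0.0
[-0.024  0.031  0.002] turn 0.0
[-0.031  0.039  0.003] turn 0.0
t 7.82 tcp [0.5496 0.0371 0.0845] yaw 133.8 j [  21.   24.  -22.    1.  -43. -158.] F [-1.1 -0.9 -0.6] w 0.008581350201015345
shift [ 0.0218 -0.0233  0.0012] turn [0.0037 0.0043 0.0043]
```

View pics/a4.png

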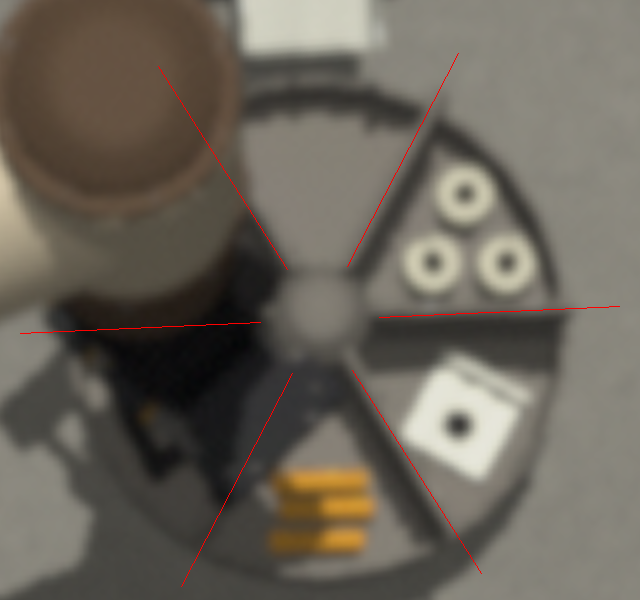

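```bash
python3 -m creep '[[0,0.01,-0.015,0,0,0,0],[0,0.018,-0.03,0,0,0,0],[0,0.018,-0.03,-0.08,0,0,0],[0,0.018,-0.03,-0.2,0,0,0],[0,0.018,-0.03,-0.33,0,0,0]]' >/dev/null;  python3 go.py .43 .29 .2 200
```

```text
t 8.23 tcp [0.5363 0.0347 0.1832] yaw 133.8 j [  21.   16.  -17.    1.  -56. -158.] F [1.1 0.8 0.4] w 0.004927245315980619
shift [ 0.8587  0.3336 -0.0634] turn [ 2.000e-04  4.900e-03 -3.678e-01]
```

```bash
python3 -m creep '[[0,0.12,0.047,-0.04,0,0,-0.03],[0,0.24,0.094,-0.06,0,0,-0.06],[0,0.36,0.14,-0.06,0,0,-0.09],[0,0.48,0.187,-0.06,0,0,-0.12],[0,0.6,0.234,-0.06,0,0,-0.15]]' >/dev/null;  python3 go.py .43 .29 .2 200
python3 - <<'E'
from h import *
for n in ("top","scene"): cv2.imwrite(f"pics/{n}5.png",r.capture(n))
E
python3 ang.py top pics/top5.png .5615 -.046 1 pics/a5.png
```

```text
t 8.65 tcp [0.4611 0.2148 0.2004] yaw 161.0 j [  44.   12.  -20.    1.  -57. -153.] F [0.8 0.  0.1] w 0.004723987191809956
shift [ 0.1795  0.2035 -0.0006] turn [-0.0004  0.0052 -0.2164]
```

View pics/a5.png

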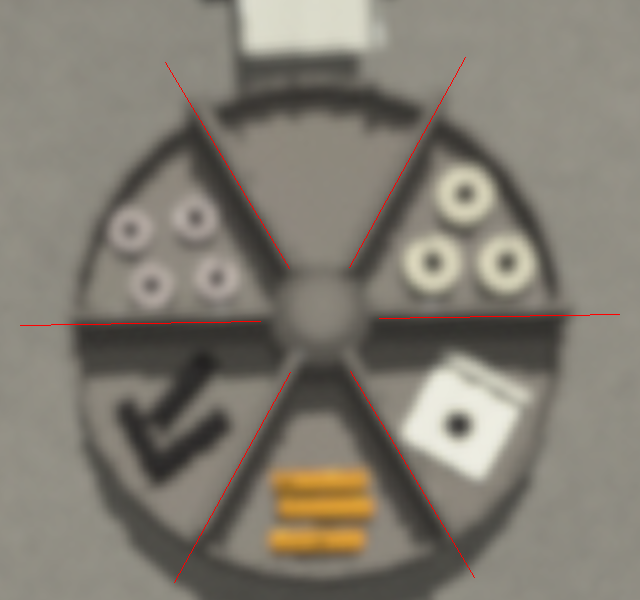

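```bash
sed -i 's#"pics/top0.png"#sys.argv[5]#;s#"pics/scene0.png"#sys.argv[6]#' ov.py; python3 ov.py 2.2 .8 .5635 -.0465 pics/top5.png pics/scene5.png
```

```text
(no output)
```

View pics/ov_0.png

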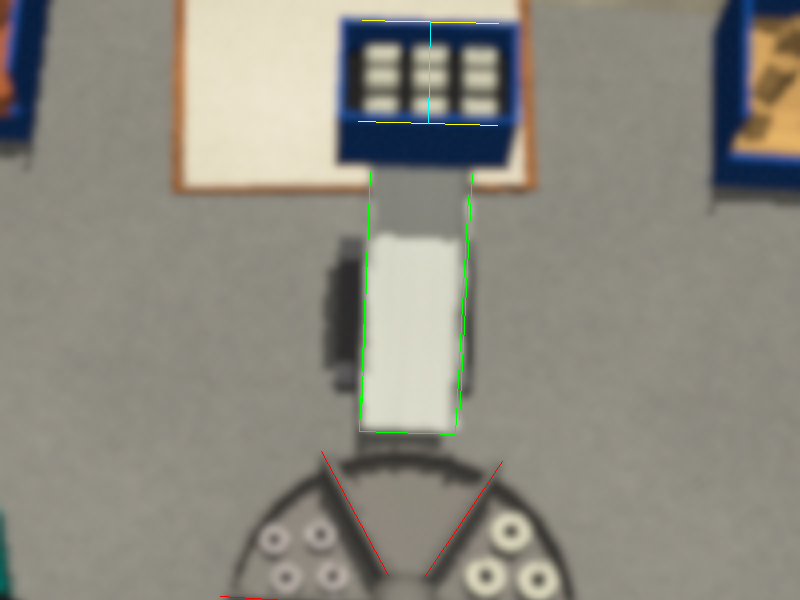

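View pics/ov_1.png

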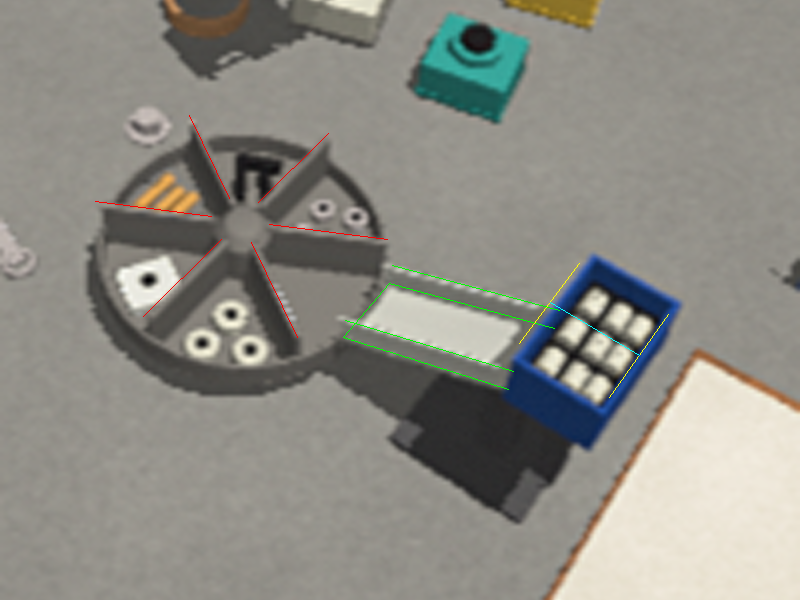

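Run:
```python
from h import *
H=np.array([.5635,-.0465])
P=lambda u,v:np.array([u/4+180-.5+.125,v/4+18-.5+.125])
m=CAM["top"];C=-m["R"].T@m["t"]
def pl(uv):
    d=m["R"].T@np.linalg.solve(m["mtx"],[*uv,1]);t=np.tan(np.radians(25))
    # z=.077+t*(x-H0-.137)
    s=(.077+t*(C[0]-H[0]-.137)-C[2])/(d[2]-t*d[0]);return C+s*d
for c in((343,18),(520,25),(342,117),(515,122),(431,20),(428,119)):
    X=ray("top",P(*c),.227);print("bin",c,X.round(4),np.degrees(np.arctan2(X[1]-H[1],X[0]-H[0])).round(2))
for c in((368,238),(461,238),(361,429),(452,429),(414.5,238),(406.5,429)):
    X=pl(P(*c));print("floor",c,X.round(4),np.degrees(np.arctan2(X[1]-H[1],X[0]-H[0])).round(2))
# tray: opposite divider tips in rect (center 320,320, .5mm/px, H=.5615,-.046)
```

```text
bin (343, 18) [0.9248 0.0248 0.227 ] 11.16
bin (520, 25) [ 0.9278 -0.0921  0.227 ] -7.13
bin (342, 117) [0.8518 0.0204 0.227 ] 13.07
bin (515, 122) [ 0.8561 -0.0919  0.227 ] -8.82
bin (431, 20) [ 0.9274 -0.0333  0.227 ] 2.08
bin (428, 119) [ 0.8543 -0.0354  0.227 ] 2.18
floor (368, 238) [ 0.8213 -0.0024  0.1333] 9.72
floor (461, 238) [ 0.825  -0.0682  0.1351] -4.74
floor (361, 429) [ 0.7004 -0.0074  0.0769] 15.95
floor (452, 429) [ 0.7044 -0.0738  0.0788] -10.97
floor (414.5, 238) [ 0.8232 -0.0353  0.1342] 2.47
floor (406.5, 429) [ 0.7024 -0.0406  0.0779] 2.41
```

Unobstructed views put the tray at about +0.7° and the chute axis at about +2.2°. I'll make a fine counter-clockwise correction of about 1.5° on the divider at 151°.

```bash
python3 go.py .5185 .0256 .2 148
```

```text
t 8.75 tcp [0.4607 0.2174 0.2002] yaw 161.3 j [  44.   12.  -20.    1.  -57. -153.] F [ 0.  -0.   0.1] w 0.003593022801063225
shift [-0.388  -0.5436  0.0041] turn [0.0021 0.0048 0.0737]
```

```bash
python3 -m creep '[[0,-0.078,-0.109,0,0,0,0.015],[0,-0.155,-0.217,0,0,0,0.03],[0,-0.233,-0.326,0,0,0,0.045],[0,-0.31,-0.435,0,0,0,0.06],[0,-0.388,-0.544,0,0,0.004,0.074]]' >/dev/null;  python3 go.py .5185 .0256 .085 148
```

```text
t 9.17 tcp [0.5181 0.0236 0.2016] yaw 147.9 j [  20.   13.  -18.   -0.  -58. -142.] F [-0.1  0.5 -1.2] w 0.00018425602059131676
shift [0.0032 0.0034 0.3887] turn [ 0.0025  0.0007 -0.0008]
```

```bash
python3 -m creep '[[0,0.001,0.002,0.1,0,0,0],[0,0.003,0.003,0.2,0,0,0],[0,0.003,0.003,0.29,0,0,0],[0,0.003,0.003,0.36,0,0,0],[0,0.003,0.003,0.389,0,0,0]]' >/dev/null;  python3 arc.py -3 5 0 .5635 -.0465; python3 arc.py -2 5 0 .5635 -.0465
```

```text
t 9.58 r 0.085 theta 123.6 yaw 147.7 z 0.0821 j [  21.   22.  -26.   -0.  -42. -143.] F [-0.3 -0.2 -0.1] M [-0.11  0.09 -0.01]
[ 0.006 -0.014 -0.006] turn -0.0
[ 0.011 -0.028 -0.006] turn -0.0
[ 0.015 -0.042 -0.007] turn -0.0
[ 0.019 -0.056 -0.007] turn -0.0
[ 0.021 -0.071 -0.007] turn -0.0
t 9.58 r 0.085 theta 123.6 yaw 147.7 z 0.0821 j [  21.   22.  -26.   -0.  -42. -143.] F [-0.3 -0.2 -0.1] M [-0.11  0.09 -0.01]
[ 0.004 -0.009 -0.006] turn -0.0
[ 0.008 -0.018 -0.006] turn -0.0
[ 0.011 -0.028 -0.006] turn -0.0
[ 0.014 -0.037 -0.006] turn -0.0
[ 0.016 -0.047 -0.007] turn -0.0
```

```bash
python3 -m creep '[[0,0.006,-0.014,-0.006,0,0,0],[0,0.011,-0.028,-0.006,0,0,0],[0,0.015,-0.042,-0.006,0,0,0],[0,0.017,-0.05,-0.006,0,0,0],[0,0.018,-0.054,-0.006,0,0,0]]' >/dev/null;  python3 arc.py -1 5 0 .5635 -.0465
```

```text
t 10.0 r 0.0847 theta 135.1 yaw 147.7 z 0.0852 j [  20.   20.  -28.   -0.  -41. -142.] F [-0.4  0.8  0.2] M [-0.05 -0.01  0.01]
[ 0.002 -0.005  0.004] turn -0.0
[ 0.003 -0.01   0.004] turn -0.0
[ 0.004 -0.014  0.004] turn -0.0
[ 0.005 -0.019  0.004] turn -0.0
[ 0.005 -0.024  0.004] turn -0.0
```

Moment is about zero, so there is no contact yet. Continuing in small steps.

```bash
python3 -m creep '[[0,0.002,-0.005,0.003,0,0,0],[0,0.003,-0.01,0.003,0,0,0],[0,0.003,-0.01,0.003,0,0,0]]' ;  python3 arc.py -1 2 0 .5635 -.0465;python3 -m creep '[[0,0.001,-0.005,0.0,0,0,0],[0,0.001,-0.007,0,0,0,0],[0,0.001,-0.007,0,0,0,0]]' >/dev/null;  python3 arc.py -1 3 0 .5635 -.0465
```

```text
time_s: 10.25
tcp_pos: [0.5011, 0.0112, 0.0847]
ee_rot: [[-0.846, 0.534, 0.004], [0.534, 0.846, 0.005], [-0.001, 0.007, -1.0]]
wrist_force: [-0.5, -0.1, -0.1]
gripper_width: 0.006
t 10.25 r 0.085 theta 137.2 yaw 147.7 z 0.0847 j [  20.   20.  -28.   -0.  -41. -142.] F [-0.5 -0.1 -0.1] M [-0.05 -0.01 -0.02]
[ 0.001 -0.005  0.002] turn -0.0
[ 0.002 -0.01   0.002] turn -0.0
t 10.5 r 0.0849 theta 138.7 yaw 147.7 z 0.0846 j [  20.   20.  -29.   -0.  -41. -142.] F [-0.1 -0.1  0.6] M [-0.01 -0.05 -0.02]
[ 0.001 -0.005  0.002] turn -0.0
[ 0.002 -0.01   0.002] turn -0.0
[ 0.002 -0.015  0.002] turn -0.0
```

```bash
python3 -m creep '[[0,0.001,-0.005,0.0,0,0,0],[0,0.001,-0.007,0,0,0,0],[0,0.001,-0.007,0,0,0,0]]' >/dev/null;  python3 arc.py -1 1 0 .5635 -.0465;python3 -m creep '[[0,0.001,-0.004,0.0,0,0,0],[0,0.001,-0.005,0,0,0,0],[0,0.001,-0.005,0,0,0,0]]' >/dev/null;  python3 arc.py -1 3 0 .5635 -.0465
```

```text
t 10.75 r 0.0849 theta 140.2 yaw 147.7 z 0.0846 j [  19.   20.  -29.   -0.  -41. -142.] F [-0.2  0.4  0.2] M [-0.05 -0.07  0.01]
[ 0.001 -0.005  0.002] turn -0.0
t 11.0 r 0.0848 theta 140.8 yaw 147.7 z 0.0847 j [  19.   20.  -29.   -0.  -41. -141.] F [ 0.6  0.6 -0.1] M [ 0.38 -0.31  0.06]
[ 0.001 -0.005  0.002] turn -0.0
[ 0.002 -0.01   0.002] turn -0.0
[ 0.002 -0.015  0.002] turn -0.0
```

```bash
python3 -m creep '[[0,0.001,-0.004,0.0,0,0,0],[0,0.001,-0.007,0,0,0,0],[0,0.001,-0.009,0,0,0,0],[0,0.001,-0.009,0,0,0,0]]' >/dev/null;  python3 arc.py -1 3 0 .5635 -.0465
```

```text
t 11.33 r 0.0847 theta 142.6 yaw 147.7 z 0.0848 j [  19.   20.  -29.   -0.  -41. -141.] F [ 1.7  1.1 -0.6] M [ 0.3  -0.4   0.06]
[ 0.002 -0.005  0.003] turn -0.0
[ 0.002 -0.01   0.002] turn -0.0
[ 0.002 -0.015  0.002] turn -0.0
```

Moved about 1.6°. Now I back off, lift, and look again.

```bash
python3 -m creep '[[0,0,0.02,0,0,0,0],[0,0,0.035,-0.02,0,0,0],[0,0,0.035,-0.1,0,0,0],[0,0,0.035,-0.22,0,0,0],[0,0,0.035,-0.34,0,0,0]]' >/dev/null;  python3 go.py .43 .29 .17 160
```

```text
t 11.75 tcp [0.5001 0.013  0.1875] yaw 147.8 j [  20.   13.  -21.   -0.  -56. -142.] F [2.1 0.1 0.1] w 0.00406960911719649
shift [0.6902 0.656  0.0619] turn [ 0.0015  0.     -0.068 ]
```

```bash
python3 -m creep '[[0,0.086,0.082,-0.02,0,0,-0.01],[0,0.172,0.164,-0.03,0,0,-0.02],[0,0.258,0.246,-0.03,0,0,-0.03],[0,0.345,0.328,-0.03,0,0,-0.04],[0,0.43,0.41,-0.03,0,0,-0.05]]' >/dev/null;  python3 go.py .43 .29 .17 160
python3 - <<'E'
from h import *
for n in ("top","scene"): cv2.imwrite(f"pics/{n}6.png",r.capture(n))
E
python3 ang.py top pics/top6.png .5615 -.046 2.2 pics/a6.png
```

```text
t 12.17 tcp [0.4556 0.1872 0.1979] yaw 156.8 j [  41.   11.  -21.   -0.  -57. -154.] F [0.4 0.3 0.5] w 0.0032683092081804204
shift [0.2134 0.2811 0.0943] turn [ 0.0015  0.0001 -0.0176]
```

View pics/a6.png

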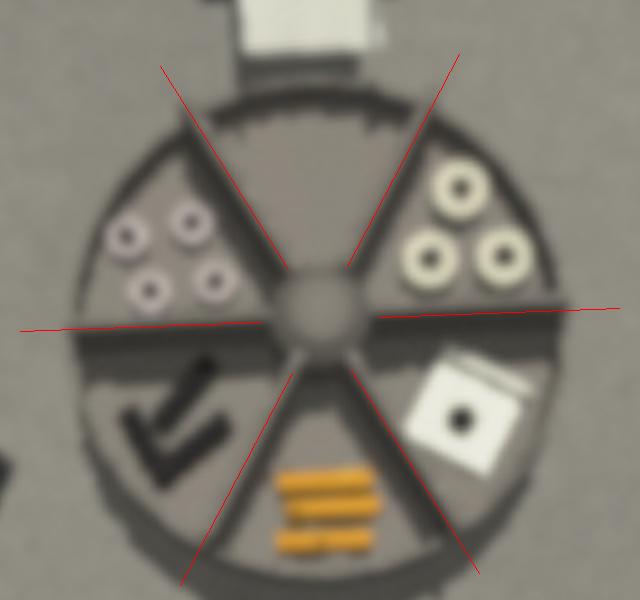

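Run:
```python
from h import *
o=[]
for n,c,f in(("top",(159,207),"pics/top0.png"),("scene",(278,145),"pics/scene6.png")):
    im=cv2.imread(f);w=28;k=14
    b=cv2.resize(im[c[1]-w:c[1]+w,c[0]-w:c[0]+w],None,fx=k/2,fy=k/2,interpolation=cv2.INTER_CUBIC)
    for rad,col in((.018,(0,0,255)),(.001,(0,255,0))):
        q=np.array([proj(n,(.429+rad*np.cos(a),.288+rad*np.sin(a),.072)) for a in np.linspace(0,6.28,40)])
        cv2.polylines(b,[np.int32((q-c+w+.5)*k/2)],True,col,1)
    o.append(b)
cv2.imwrite("pics/btn.png",np.hstack(o))
```

```text
(no output)
```

View pics/btn.png

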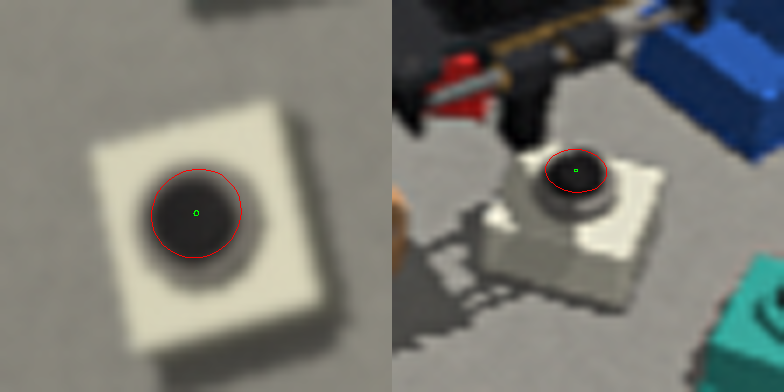

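The white box at top (159,210) and scene (276,141) is the only one that isn't red, turquoise or yellow, and both views agree on (0.428,0.289). Moving above it.

```bash
python3 go.py .428 .289 .13 160
```

```text
t 12.27 tcp [0.4558 0.1896 0.1978] yaw 157.1 j [  41.   11.  -21.   -0.  -57. -154.] F [ 0.4 -0.8 -0.3] w 0.0043637797535363825
shift [0.2144 0.2679 0.2273] turn [ 0.0018  0.0002 -0.016 ]
```

```bash
python3 -m creep '[[0,0.06,0.08,0.02,0,0,0],[0,0.12,0.16,0.06,0,0,0],[0,0.18,0.23,0.12,0,0,0],[0,0.214,0.268,0.18,0,0,0],[0,0.214,0.268,0.227,0,0,0]]' >/dev/null;  python3 go.py .428 .289 .095 157
```

```text
t 12.68 tcp [0.4273 0.291  0.1292] yaw 157.3 j [  52.   18.  -23.   -0.  -48. -165.] F [-0.  -0.9 -0.2] w 0.0063705907212914074
shift [-0.0048 -0.0058  0.114 ] turn [0.0015 0.0001 0.0015]
```

```bash
python3 -m creep '[[0,-0.003,-0.004,0.06,0,0,0],[0,-0.005,-0.006,0.1,0,0,0],[0,-0.005,-0.006,0.118,0,0,0],[0,-0.005,-0.006,0.125,0,0,0],[0,-0.005,-0.006,0.13,0,0,0]]' >/dev/null;  python3 go.py .428 .289 .083 157
```

```text
t 13.1 tcp [0.4284 0.2889 0.0905] yaw 157.3 j [  52.   21.  -26.   -0.  -43. -165.] F [-0.8 -0.2  0.1] w 0.009512196679425874
shift [ 0.0013 -0.0002  0.0249] turn [0.0015 0.0002 0.0014]
```

```bash
python3 -m creep '[[0,0,0,0.006,0,0,0],[0,0,0,0.012,0,0,0],[0,0,0,0.018,0,0,0],[0,0,0,0.024,0,0,0],[0,0,0,0.024,0,0,0]]' >/dev/null;  python3 go.py .428 .289 .083 157
```

```text
t 13.52 tcp [0.4289 0.2891 0.0838] yaw 157.3 j [  52.   22.  -26.   -0.  -42. -165.] F [ 0.  -1.5  5.7] w 0.004783449328677215
shift [ 0.0025 -0.0015  0.0027] turn [0.0019 0.0004 0.0015]
```

```bash
python3 -m creep '[[0,0,0,0.005,0,0,0],[0,0,0,0.009,0,0,0],[0,0,0,0.011,0,0,0],[0,0,0,0.011,0,0,0]]' >/dev/null;  python3 go.py .428 .289 .083 157
```

```text
t 13.85 tcp [0.4289 0.2892 0.0831] yaw 157.3 j [  52.   22.  -26.    0.  -42. -165.] F [-4.7 -3.4 19.2] w 0.00567021716577364
shift [ 0.0026 -0.0018  0.0005] turn [0.0019 0.0007 0.0019]
```

The force jumped to 19 N at tip height 66 mm, so the button is on its stop. Releasing.

```bash
python3 -m creep '[[0,0,0,-0.01,0,0,0],[0,0,0,-0.03,0,0,0],[0,0,0,-0.08,0,0,0],[0,0,0,-0.2,0,0,0],[0,0,0,-0.32,0,0,0]]' >/dev/null;  python3 go.py .34 .33 .2 157
python3 - <<'E'
from h import *
for n in ("top","scene"): cv2.imwrite(f"pics/{n}7.png",r.capture(n))
a=cv2.imread("pics/top7.png");b=cv2.imread("pics/scene7.png")
cv2.imwrite("pics/v7.png",np.hstack([cv2.resize(a[60:240,60:340],(400,257)),cv2.resize(b[80:260,180:380],(400,360))[:257]]) )
cv2.imwrite("pics/v7b.png",cv2.resize(b,(768,576)))
E
python3 ang.py top pics/top7.png .5615 -.046 2.2 pics/a7.png
```

```text
t 14.27 tcp [0.4276 0.2879 0.1787] yaw 157.3 j [  52.   15.  -20.   -0.  -55. -165.] F [1.  1.  0.1] w 0.005675259377371457
shift [ 0.3236  0.017  -0.0713] turn [0.0006 0.0002 0.0018]
```

View pics/a7.png

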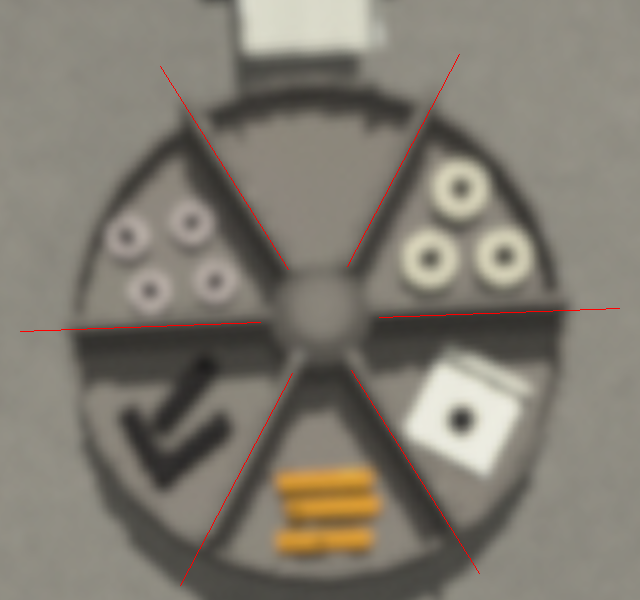

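View pics/v7b.png

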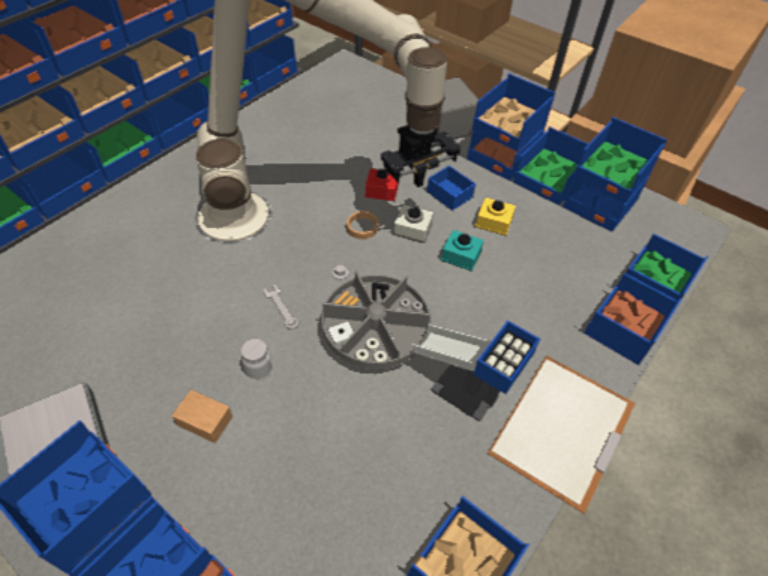

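The empty bay is still in front of the chute at about 2.2°, the other objects are where they were, and the fingers are well clear of everything. Handing in.

```bash
python3 -c "
from station import r
print(r.finish_job())"
```

```text
the job is handed in; nothing more can be done
None
```

I turned the tray until the empty compartment faced the chute, then pressed the button on the white call box all the way down and released it. The job is handed in, after about 14 s of the 72 s allowed.

- **Tray:** With the fingers shut, I pushed one divider clockwise through about 153°. I then corrected about 1.6° counter-clockwise. In the last top view the empty compartment lies at about +2.2°. I measured the chute axis at 2.2–2.5°, and I estimate the error at within about 1°.
- **Button:** I pressed until the force jumped from 6 N to 19 N at a fingertip height of 66 mm, which is the button's stop. I then lifted clear. I did not check the button's upward return separately in an enlarged picture.
- **Other objects:** The last scene view shows everything else apparently where it stood. I compared this by eye rather than measuring it.
- **Disagreement:** The two cameras disagreed by 10–15 mm on the hub position when I used the nominal heights. Fitting the tray's outline brought them within about 3 mm of each other. I took the angles from the top camera.

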